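# Hang the parts basket on the balancer arm

### The arm

A 6-joint arm with a two-finger parallel gripper is mounted at the origin on the work surface. World frame = base frame: x ahead of the robot, y to its left, z up, the work surface at z = 0. Lengths are in m, angles in rad, forces in N, time in s.
With the tool pointing down it reaches from about 0.25 to 0.85 m from the base axis. Payload 12.5 kg.
Tool frame: the origin (TCP) lies between the finger pads; the fingertips stand 25 mm ahead of it and the grasp point (between the pads) lies 6 mm ahead of it; z points along the fingers, y is the line along which they close (so a half turn about z gives the same grasp; the last joint's range is limited). The gripper opens to 93 mm and grips with 3 to 60 N. Pads are 15 mm wide; open, the fingers measure 128 mm over their backs; the gripper's body (75 mm by 188 mm) begins 65 mm behind the grasp point.
Start: joints at [-0.085, 0.351, 1.652, -0, 1.139, -0.085], TCP at [0.55, 0, 0.22] pointing down, gripper open.
Joint ranges: [-2.75, 2.75], [-0.79, 2.1], [0.01, 2.65], [-1.57, 4.71], [0.07, 3.14], [-2.87, 2.87]. Speed limits (rad/s): [2.22, 2.22, 2.79, 3.14, 3.14, 3.14].

### API

Orientations are given as a unit quaternion [w, x, y, z].
In Python, from workcell import get_state, grab_frame, sign_off gives the robot as it stands.
- The arm moves only by the tool arm_command, never from a script. Its argument "motion" is a list that holds one entry, the list of rows, each a list of 5 numbers: the shift along the tool's x, y, z in cm, then the turn about the tool's z in degrees, then the opening, from 0 (shut) to 1 (fully open). In form: [[[dx, dy, dz, twist, hand], ...]]. A call has 1 to 5 rows; each row is the pose to reach, as a shift and turn from the pose commanded when the call began, along the tool's axes at that moment; what a row does not reach only later rows make up. A row lasts 1/8 s, in which the tool goes at most 62.5 mm and 10.7 degrees, less where a joint would pass 70% of its speed; a pose out of reach is approached as far as the arm can. A call with a gripper value outside its range is refused whole. The fingers move at their own pace and stop on an object; "grip_force" is the grip in N (left out, the last holds). Time passes only in rows, so rows that repeat a pose let the fingers close. It gives the time, the measured TCP pose, the force, the opening and the grip force at its end, in the units of the state.
- get_state(): the state, without advancing time (a new reading comes with each control period).
- grab_frame(name): name is "scene" or "side" or "wrist"; returns a dict with "color" (400x640x3 uint8, red, green, blue), "fx", "fy", "cx", "cy" (pixels), "R" (3x3) and "t" (3): a world point X has camera coordinates R X + t; the wrist camera has in their place "mount" (4x4, takes a point from camera to tool coordinates, whose origin is the TCP and whose axes are the flange's). Camera axes: x right, y down, z forward; pixel columns grow to the right and rows downward; lengths in m; the calibration is good to about 2 mm. A picture is of the moment at which its call begins: read the wrist's pose just before it. There is no depth.
- sign_off(): hands the job in; it is judged then, once.
The state is a dict: "time_s": time; "qpos": joint angles; "joint_velocities": joint speeds; "effort": joint torques, N m; "position": TCP position; "tcp_rot": TCP orientation; "wrist_force": force on the tool from outside, world axes, zero at the start; "moment": the same for the moment, N m; "opening": opening from 0.0 (shut) to 1.0 (fully open); "finger_force": force on a finger pad.
Only numpy, scipy, OpenCV 4.12 (cv2) and the standard library are available. Lean on these libraries where they do the work, as an engineer would, in place of code of your own. Each camera call takes 0.05 s, during which the arm holds its last target. There are 200 camera calls.

### The job

Hang the basket of brazed fittings by the peak of its bail on the hook of the yellow spring-balanced arm, hanging upright and clear of the bench. Keep hold of the basket while the arm slowly sinks under it, and let go only once the arm carries its whole weight and has settled, so that on release it neither drops nor springs up; never force the arm down. Handle only the basket, keep it upright, and leave everything else where it is.

Things in the scene. Friction and masses are not known exactly. Their poses are not given: they have to be found in the camera images.
- basket: Dark steel tray, 90 (x) x 120 (y) x 42 mm high, fittings fixed inside (36 mm high), 0.3 to 0.95 kg, unknown. Origin: centre of underside, z up. A bail of 8 mm round bar stands in its y-z plane: legs at y = +-56 mm, 98 mm high, then bars rising to a central peak. Below it is free space: the hook passes through along the basket's x, from either side (half a turn alike). Starts on the bench.
- bail_peak (a point): Centre of the bail's bar at its peak, 125 mm above the basket's underside, below the orange block; axes as the basket's. Hung, it lies about 10 mm above hook_seat.
- grip_top (a point): Top centre of the orange grip block that stands on the bail's peak: 16 (basket x) x 22 (basket y) mm, from 129 to 175 mm above the basket's underside; this point at 175 mm. Made to be gripped from above.
- balancer: Fixed stand: dark foot plate 160 x 130 x 25 mm, green post and fork up to 245 mm high. Origin: centre of the fork on the bench; the arm points along its -y; z up. It never moves.
- pivot (a point): Pivot of the arm in the fork, 210 mm above the bench.
- balance_arm (a joint): Angle of the yellow spring arm (10 mm round bar): 0 = unloaded, up against its stop; grows as the hook sinks, at most 0.45 rad. The hook seat is 300 mm horizontally from the pivot. There it takes about 0.6 N to leave the stop, then about 87 N per metre of sinking, lightly damped; with the basket it rests 25 to 105 mm down, by its weight.
- hook_seat (a point): Centre of the bar at the bottom of the V-shaped hook at the arm's end, 250 mm above the bench when unloaded; the bail's peak rests here. It moves with the arm. On the arm's side the bar rises 18 mm over 40 mm, then falls to the pivot.
- hook_tip (a point): Free upturned end of the hook, 22 mm further out than hook_seat and 26 mm higher when unloaded (10 mm round bar, so its top is 31 mm above the seat point). The bail has to pass over it, moving from outside towards the pivot.
- flux_jar: Bystander: jar with blue cap, 68 mm wide, 75 mm high; origin centre of underside.
- charcoal_block: Bystander: black soldering block 90 x 60 x 40 mm; origin centre of underside.
- third_hand: Bystander: weighted dark block 70 x 50 x 35 mm with a bent wire and a brass clip reaching 100 mm along its +x, 110 mm high; origin centre of underside.

How it is judged:
On the way, in this order (a step that is already met when the one before it is completed fails the run):
1. the basket is lifted clear of the bench (height (world z) of basket above 0.06 m and contact force between the fingers and basket above 0.5 N), for 0.2 s.
2. the bail sits in the hook and the arm has sunk and come to rest, with the basket still held (distance between bail_peak and hook_seat below 0.02 m and value of joint balance_arm above 0.05 rad and velocity of joint balance_arm between -0.05 and 0.05 rad/s and contact force between the fingers and basket above 0.5 N and contact force between basket and balancer above 1 N), for 0.3 s.
At the end, for the whole second after the job is handed in: The basket hangs released from the hook: bail peak within 20 mm of the hook seat, arm sunk more than 0.05 rad and moving slower than 0.05 rad/s, basket upright within 0.25 rad, slower than 30 mm/s, its underside more than 20 mm above the bench (distance between bail_peak and hook_seat below 0.02 m and value of joint balance_arm above 0.05 rad and velocity of joint balance_arm between -0.05 and 0.05 rad/s and height (world z) of basket above 0.02 m and angle between basket's own z axis and vertical below 0.25 rad and linear speed of basket below 0.03 m/s and contact force between basket and balancer above 1 N and contact force between the fingers and basket below 0.1 N); the robot touches nothing.
It fails at once if the arm drops or springs up: faster than 0.18 rad/s (54 mm/s at the hook) (velocity of joint balance_arm above 0.18 rad/s or velocity of joint balance_arm below -0.18 rad/s).
It fails at once if the basket is forced onto the hook with more than 24 N (contact force between basket and balancer above 24 N).
It fails at once if the robot itself presses on the balancer or its arm with more than 2 N (contact force between any of the arm, the fingers and balancer above 2 N).
It fails at once if the basket is tipped by more than 0.6 rad (angle between basket's own z axis and vertical above 0.6 rad).
It fails at once if a bystander is moved by more than 30 mm (distance of any of flux_jar, charcoal_block, third_hand from where it was at the start of the episode above 0.03 m).
It also fails if it takes over 69 s, if anything falls off the work surface, if the arm or the gripper's body presses on something with over 40 N, if the wrist force passes 120 N, or if a joint passes its speed limit or range.

## Working session

There is one attempt and no reset: what is moved stays moved. The work goes in short steps, Python scripts to look and compute and a tool call to move; the robot and the scene stay as the last step left them, time stands still between calls to the robot, and variables do not carry over. Pictures are saved under pics/ and viewed, at most 10 in all, crops included, and the job is handed in when it is done.

Besides the shell and the picture viewer there is one more tool, called in YAML: its name, and indented under it one key for each argument. arm_command: Moves the arm, as the interface text tells. Its arguments: {"type":"object","properties":{"motion":{"type":"array","items":{"type":"array","items":{"type":"array","items":{"type":"number"}}}},"grip_force":{"type":"number"}},"required":["motion"]}

```bash
mkdir -p pics; python3 - <<'E'
from workcell import get_state, grab_frame
import cv2,pickle
s=get_state();print(s)
for n in("scene","side"):
    f=grab_frame(n);pickle.dump(f,open(f"{n}.pkl","wb"));cv2.imwrite(f"pics/{n}0.png",f["color"][:,:,::-1])
    print(n,f["fx"],f["cx"],f["cy"],f["R"],f["t"])
E
```

```text
{'time_s': 0.0, 'qpos': array([-8.46210384e-02,  3.51248388e-01,  1.65240035e+00,  2.46130487e-05,
        1.13908910e+00, -8.46054293e-02]), 'joint_velocities': array([ 3.98412776e-04, -2.58468280e-05,  8.15047961e-04, -1.19862501e-03,
       -2.03356503e-03,  1.72187099e-03]), 'effort': array([ 1.41757551e-03, -4.97321892e+01, -2.85254824e+01,  6.99741254e-02,
        2.57699919e-02, -1.73020858e-04]), 'position': array([5.49671455e-01, 4.80593186e-05, 2.19903793e-01]), 'tcp_rot': array([-4.44856483e-04,  7.07115829e-01,  7.07097501e-01, -3.60674896e-04]), 'wrist_force': array([-0.92561571,  0.24005375,  0.56078721]), 'moment': array([-0.05877532,  0.02470482, -0.01888031]), 'finger_force': 0.0, 'opening': 1.0010658896892384}
scene 493.03890325867593 331.3129555123303 201.66495926999892 [[-0.45579948  0.89003288  0.00939742]
 [ 0.67806462  0.35404814 -0.64411046]
 [-0.57660663 -0.28721315 -0.76487476]] [ 0.20762258 -0.31149603  1.73564102]
side 461.21873297218485 324.69501530657544 193.32468668171458 [[-0.90752463 -0.41970496 -0.0157095 ]
 [-0.2129061   0.49196276 -0.84418223]
 [ 0.36203596 -0.76277152 -0.53582607]] [0.56458378 0.24803592 1.22906152]
```

View pics/scene0.png

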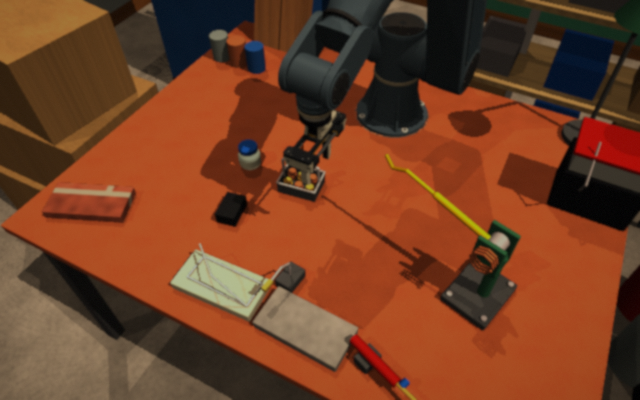

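View pics/side0.png

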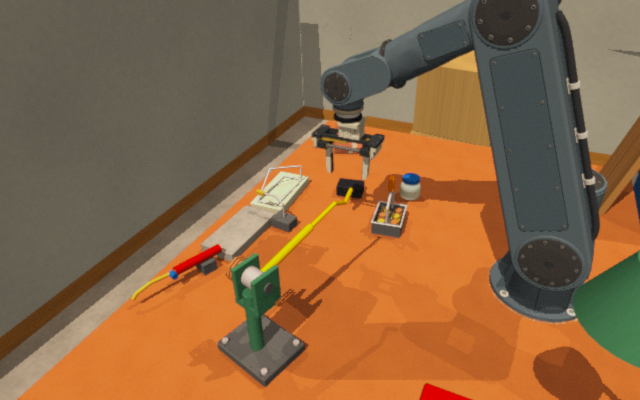

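The scene view shows the basket at about (302,182), the hook at (390,158) and the balancer post at (495,250). In the side view the basket is at (389,215), the orange block at (392,183) and the hook at (348,195). I'll enlarge these.

```bash
python3 - <<'E'
import cv2,pickle,numpy as np
def crop(n,x,y,w,h,s): 
    c=pickle.load(open(f"{n}.pkl","rb"))["color"][y:y+h,x:x+w,::-1]
    return cv2.resize(c,None,fx=s,fy=s,interpolation=cv2.INTER_CUBIC)
# tiles 400x300
t=[crop("scene",265,135,80,75,5)[:300,:400]*1, crop("scene",370,140,80,60,5),
   crop("side",355,165,80,75,5), crop("side",310,170,80,60,5)]
a=np.vstack([crop("scene",265,140,80,60,5),crop("scene",375,145,80,60,5)])
b=np.vstack([crop("side",355,173,80,60,5)*1,crop("side",310,175,80,60,5)])
cv2.imwrite("pics/c1.png",np.clip(np.hstack([a,b]).astype(float)*1.4,0,255).astype(np.uint8))
E
```

```text
(no output)
```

View pics/c1.png

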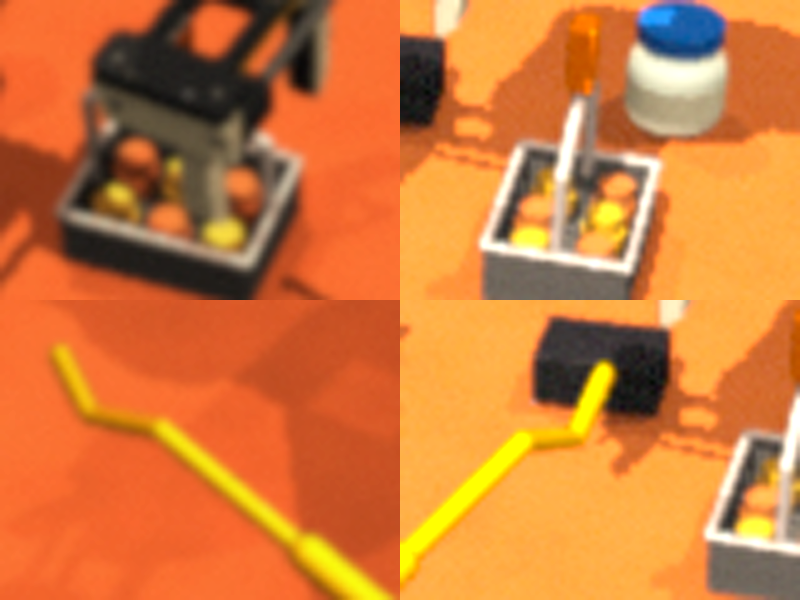

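The crops give these pixels:

| Point | Scene | Side |
|---|---|---|
| Hook seat | (392.6,167) | (345.6,201.6) |
| Hook tip | (387,154.6) | (351.4,189) |
| Hump | (407,170) | (335.6,202.6) |
| Block top | – | (392,176.6) |
| Rim corners | (278,182), (325,172), (315,193) | (379.6,202), (406.6,204.6), (401.4,227.4), (372,222) |

```bash
cat > h.py <<'E'
import cv2,pickle,numpy as np
F={n:pickle.load(open(f"{n}.pkl","rb")) for n in("scene","side")}
def ray(f,u,v):
    R,t=np.array(f["R"]),np.array(f["t"]); return -R.T@t, R.T@np.array([(u-f["cx"])/f["fx"],(v-f["cy"])/f["fy"],1])
def onz(n,u,v,z):
    c,d=ray(F[n],u,v); return c+d*(z-c[2])/d[2]
def tri(a,b):
    A=[];B=[]
    for n,p in(("scene",a),("side",b)):
        c,d=ray(F[n],*p); d/=np.linalg.norm(d); P=np.eye(3)-np.outer(d,d);A.append(P);B.append(P@c)
    x,r,*_=np.linalg.lstsq(np.vstack(A),np.hstack(B),rcond=None); return x.round(4),r
E
python3 - <<'E'
from h import *
for k,a,b,z in(("seat",(392.6,167),(345.6,201.6),.25),("tip",(387,154.6),(351.4,189),.276),("hump",(407,170),(335.6,202.6),.268)):
    print(k,tri(a,b),onz("scene",*a,z).round(4),onz("side",*b,z).round(4))
print("pivot",onz("scene",490,243,.21),onz("side",255,277,.21))
print("top",onz("side",392,176.6,.175).round(4))
S=np.array([onz("side",*p,.042) for p in((379.6,202),(406.6,204.6),(401.4,227.4),(372,222))]);print(S.round(4),S.mean(0))
print([np.linalg.norm(S[i]-S[i-1]).round(4) for i in range(4)])
print([onz("scene",*p,.042).round(4) for p in((278,182),(325,172),(315,193))])
print("jar",onz("side",411,196,0.01),"char",onz("scene",231,208,.02))
E
```

```text
seat (array([0.4791, 0.1788, 0.2526]), array([8.89004554e-07])) [0.4773 0.1786 0.25  ] [0.4805 0.1742 0.25  ]
tip (array([0.4722, 0.1583, 0.2793]), array([1.23245275e-07])) [0.4692 0.1575 0.276 ] [0.4741 0.153  0.276 ]
hump (array([0.4889, 0.218 , 0.2706]), array([2.37935503e-06])) [0.4876 0.2183 0.268 ] [0.4903 0.2129 0.268 ]
pivot [0.55920917 0.45643791 0.21      ] [0.56749287 0.45991142 0.21      ]
top [ 0.4484 -0.1118  0.175 ]
[[ 0.4972 -0.1593  0.042 ]
 [ 0.4123 -0.1795  0.042 ]
 [ 0.3917 -0.0539  0.042 ]
 [ 0.4821 -0.0446  0.042 ]] [ 0.44582823 -0.10932937  0.042     ]
[np.float64(0.1156), np.float64(0.0873), np.float64(0.1273), np.float64(0.0909)]
[array([ 0.4956, -0.1577,  0.042 ]), array([ 0.3947, -0.0531,  0.042 ]), array([ 0.4829, -0.0398,  0.042 ])]
jar [ 0.42472025 -0.28441207  0.01      ] char [ 0.62922768 -0.2371452   0.02      ]
```

arm_command:
  motion:
    - [[-3,-3,0,10,1],[-6,-5.5,0,20,1],[-9,-8,0,30,1],[-11.1,-10.2,0,40,1],[-11.1,-10.2,0,50,1]]

```text
time_s: 0.72
position: [0.4467, -0.112, 0.2203]
tcp_rot: [-0.0, 0.941, 0.338, -0.0]
wrist_force: [0.6, 0.7, 0.3]
opening: 1.004
finger_force: 0.0
```

arm_command:
  motion:
    - [[0,0,0,10,1],[0,0,0,20,1],[0,0,0,30,1],[0,0,0,32,1],[0,0,0,32,1]]

```text
time_s: 1.35
position: [0.4479, -0.1109, 0.2203]
tcp_rot: [-0.0, 0.997, 0.071, -0.0]
wrist_force: [0.0, -0.2, 0.1]
opening: 0.999
finger_force: 0.0
```

```bash
python3 - <<'E'
from workcell import get_state, grab_frame
import cv2,pickle,numpy as np
s=get_state();print(s["time_s"],s["position"],s["tcp_rot"],s["wrist_force"],s["qpos"])
f=grab_frame("wrist");pickle.dump((s,f),open("w1.pkl","wb"));print(f["mount"],f["fx"],f["cx"],f["cy"])
g=grab_frame("scene");h=grab_frame("side")
pickle.dump((g,h),open("gh1.pkl","wb"))
w=cv2.resize(f["color"][:,:,::-1],(640,400))
cr=[cv2.resize(i["color"][y:y+50,x:x+80,::-1],(320,200),interpolation=cv2.INTER_CUBIC) for i,x,y in((g,260,140),(h,350,165))]
cv2.imwrite("pics/w1.png",np.vstack([w,np.hstack(cr)]))
E
```

```text
1.35 [ 0.44791368 -0.11093717  0.22034652] [-3.95836697e-05  9.97462033e-01  7.12002739e-02 -1.11506122e-04] [ 0.03131182 -0.15728245  0.13427275] [-3.43720265e-01  1.88999105e-01  1.86980488e+00 -1.97700381e-05
  1.08302467e+00  1.08456419e+00]
[[-6.69804023e-04 -9.61048501e-01 -2.76378961e-01  7.79469295e-02]
 [ 9.99998447e-01 -1.93232185e-04 -1.75157140e-03 -1.23393313e-04]
 [ 1.62993975e-03 -2.76379705e-01  9.61047138e-01 -1.63274792e-01]
 [ 0.00000000e+00  0.00000000e+00  0.00000000e+00  1.00000000e+00]] 346.347512668035 315.1896947285659 207.31652915724737
```

View pics/w1.png

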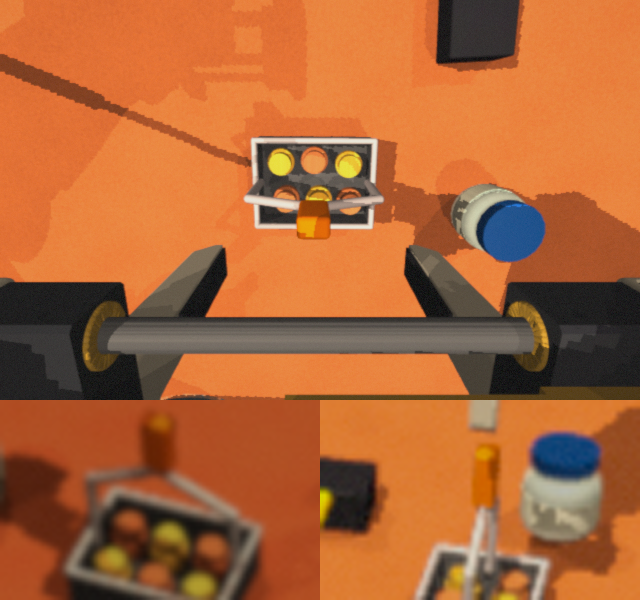

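The wrist view shows the rim corners at (252,138), (377,138), (375,227) and (255,227), and the block at u 297–331, v 200–239. I'll fit the basket pose to the rim.

```bash
python3 - <<'E'
import pickle,numpy as np
from scipy.spatial.transform import Rotation as Ro
from scipy.optimize import least_squares
s,f=pickle.load(open("w1.pkl","rb"))
q=s["tcp_rot"];R=Ro.from_quat([*q[1:],q[0]]).as_matrix();p=s["position"];M=np.array(f["mount"])
def proj(X):
    t=(X-p)@R; c=(t-M[:3,3])@M[:3,:3]; return np.c_[f["fx"]*c[:,0]/c[:,2]+f["cx"],f["fy"]*c[:,1]/c[:,2]+f["cy"]]
def W(P,b): 
    r=Ro.from_euler("z",b[2]).as_matrix(); return P@r.T+[b[0],b[1],0]
rim=np.array([[x,y,.042] for x in(-.045,.045) for y in(-.06,.06)])
px=np.array([(252,138),(377,138),(375,227),(255,227)],float)
b0=[.447,-.11,.14]
from scipy.optimize import linear_sum_assignment
from scipy.spatial.distance import cdist
print(proj(W(rim,b0)).round())
i,j=linear_sum_assignment(cdist(proj(W(rim,b0)),px));o=px[j]
r=least_squares(lambda b:(proj(W(rim,b))-o).ravel(),b0);b=r.x;print(b,np.degrees(b[2]),r.fun.round(1))
blk=np.array([[x,y,z] for z in(.129,.175) for x in(-.008,.008) for y in(-.011,.011)])
print(proj(W(blk,b)).round()); top=W(np.array([[0,0,.175]]),b);print((top-p)@R)
print("tool y dir",R[:,1])
E
```

```text
[[372. 231.]
 [258. 231.]
 [377. 144.]
 [253. 144.]]
[ 0.45184878 -0.10914777  0.1439464 ] 8.247521416287075 [-2.6 -0.9  2.3 -0.7 -0.6  0.4  0.8  0.7]
[[329. 218.]
 [300. 218.]
 [329. 198.]
 [300. 198.]
 [331. 240.]
 [297. 240.]
 [331. 216.]
 [297. 216.]]
[[ 0.0041592  -0.00120802  0.04534573]]
tool y dir [ 1.42039131e-01 -9.89861039e-01 -9.48449482e-05]
```

The predicted block corners match the image. I'll go down and grip.

arm_command:
  motion:
    - [[0.4,-0.1,1.5,0,1],[0.4,-0.1,3,0,1],[0.4,-0.1,4.5,0,1],[0.4,-0.1,5.7,0,1],[0.4,-0.1,5.7,0,0.6]]
  grip_force: 40

```text
time_s: 2.12
position: [0.4513, -0.1093, 0.1624]
tcp_rot: [-0.0, 0.998, 0.07, -0.001]
wrist_force: [-0.2, -0.3, 0.4]
opening: 0.933
finger_force: 0.0
```

arm_command:
  motion:
    - [[0,0,0,0,0],[0,0,0,0,0],[0,0,0,0,0],[0,0,0,0,0],[0,0,0,0,0]]
  grip_force: 40

```text
time_s: 2.75
position: [0.4518, -0.1094, 0.1635]
tcp_rot: [0.0, 0.998, 0.07, 0.0]
wrist_force: [-0.4, -0.0, 0.1]
opening: 0.404
finger_force: 0.0
```

arm_command:
  motion:
    - [[0,0,0,0,0],[0,0,-0.5,0,0],[0,0,-1,0,0],[0,0,-2,0,0],[0,0,-3,0,0]]

```text
time_s: 3.38
position: [0.4518, -0.1094, 0.1942]
tcp_rot: [0.0, 0.998, 0.07, 0.0]
wrist_force: [0.3, -0.5, -3.0]
opening: 0.235
finger_force: 40.0
```

arm_command:
  motion:
    - [[0,0,-3,0,0],[0,0,-6,0,0],[0,0,-9,0,0],[0,0,-12,0,0],[0,0,-15,0,0]]

```text
time_s: 4.0
position: [0.4515, -0.1093, 0.3451]
tcp_rot: [0.0, 0.998, 0.07, 0.0]
wrist_force: [0.9, 0.4, -3.4]
opening: 0.229
finger_force: 40.0
```

arm_command:
  motion:
    - [[0,0,0,-6,0],[0,0,0,-14,0],[0,0,0,-22,0],[0,0,0,-30,0],[0,0,0,-36,0]]

```text
time_s: 4.62
position: [0.4516, -0.1094, 0.344]
tcp_rot: [0.0, 0.926, 0.376, 0.0]
wrist_force: [0.3, 0.2, -4.9]
opening: 0.229
finger_force: 40.0
```

arm_command:
  motion:
    - [[0,0,0,-8,0],[0,0,0,-16,0],[0,0,0,-24,0],[0,0,0,-30,0],[0,0,0,-30,0]]

```text
time_s: 5.25
position: [0.4517, -0.1094, 0.3439]
tcp_rot: [0.0, 0.799, 0.602, 0.0]
wrist_force: [-0.1, -0.3, -3.9]
opening: 0.23
finger_force: 40.0
```

```bash
python3 - <<'E'
from workcell import get_state
import numpy as np
from scipy.spatial.transform import Rotation as Ro
s=get_state();q=s["tcp_rot"];R=Ro.from_quat([*q[1:],q[0]]).as_matrix()
print(s["time_s"],s["position"],s["wrist_force"],s["finger_force"]);print(R.round(3))
print(((np.array([.456,.100,.343])-s["position"])@R*100).round(2))
E
```

```text
5.25 [ 0.45166122 -0.1093719   0.34388214] [-0.11664159 -0.33600773 -3.94980957] 39.99679148197174
[[ 0.276  0.961  0.   ]
 [ 0.961 -0.276 -0.   ]
 [-0.     0.    -1.   ]]
[20.24 -5.37  0.09]
```

arm_command:
  motion:
    - [[1,-0.3,0,0,0],[3.5,-1,0,0,0],[7,-2,0,0,0],[10.5,-3,0,0,0],[14,-4,0,0,0]]

```text
time_s: 5.88
position: [0.4516, 0.0379, 0.3436]
tcp_rot: [0.0, 0.799, 0.601, 0.0]
wrist_force: [-0.6, -0.1, -2.8]
opening: 0.233
finger_force: 40.0
```

arm_command:
  motion:
    - [[3,-0.7,0,0,0],[5,-1.1,0,0,0],[6,-1.4,0,0,0],[6.2,-1.4,0,0,0],[6.2,-1.4,0,0,0]]

```text
time_s: 6.5
position: [0.4556, 0.0993, 0.3435]
tcp_rot: [0.0, 0.799, 0.602, -0.0]
wrist_force: [0.3, 0.7, -2.8]
opening: 0.231
finger_force: 40.0
```

```bash
python3 - <<'E'
from workcell import get_state, grab_frame
import cv2,pickle,numpy as np
s=get_state();print(s["time_s"],s["position"],s["tcp_rot"],s["wrist_force"],s["finger_force"])
f=grab_frame("wrist");g=grab_frame("scene");h=grab_frame("side")
pickle.dump((s,f,g,h),open("w2.pkl","wb"))
w=cv2.resize(f["color"][:,:,::-1],(480,300))
cr=[cv2.resize(i["color"][y:y+75,x:x+100,::-1],(400,300),interpolation=cv2.INTER_CUBIC) for i,x,y in((g,340,135),(h,310,130))]
c=np.hstack(cr); w=np.hstack([w,np.zeros((300,320,3),np.uint8)])
cv2.imwrite("pics/w2.png",np.vstack([w,c]))
E
```

```text
6.5 [0.45555941 0.09927336 0.34346885] [ 6.72342898e-05  7.98828472e-01  6.01558862e-01 -4.78795082e-05] [ 0.26394322  0.70791374 -2.83363801] 39.99744236469269
```

View pics/w2.png

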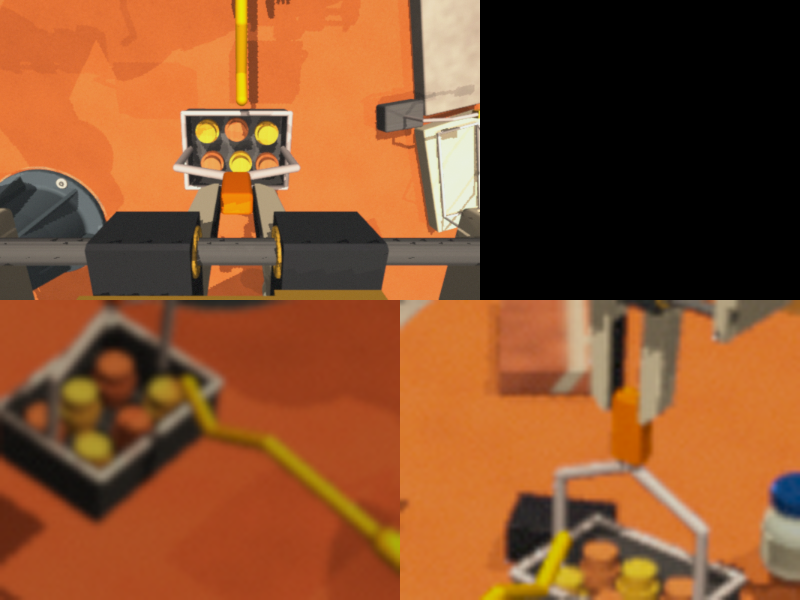

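In the wrist view (×0.75) the rim corners are at (181,110), (292,110), (289,187) and (187,187). The hook tip is at (241,100), and the arm runs straight up at u≈241, so it's aligned. The side view hints that the block slipped in the fingers, so I'll fit the height too.

```bash
python3 - <<'E'
import pickle,numpy as np,cv2
from scipy.spatial.transform import Rotation as Ro
from scipy.optimize import least_squares
s,f,g,h=pickle.load(open("w2.pkl","rb"))
q=s["tcp_rot"];R=Ro.from_quat([*q[1:],q[0]]).as_matrix();p=s["position"];M=np.array(f["mount"])
def pt(t):
    c=(t-M[:3,3])@M[:3,:3]; return np.c_[f["fx"]*c[:,0]/c[:,2]+f["cx"],f["fy"]*c[:,1]/c[:,2]+f["cy"]]
px=np.array([(181,110),(292,110),(289,187),(187,187)])/.75
# basket in tool frame: tool x = basket x, tool y = -basket y, z down. params: x,y,zpeak depth, yaw, pitch
P=np.array([[.045,-.06],[.045,.06],[-.045,.06],[-.045,-.06]])
def T(P3,b): return Ro.from_euler("ZY",[b[3],b[4]]).apply(P3)+[b[0],b[1],b[2]]
rim=np.c_[P,np.full(4,.175-.042)]
r=least_squares(lambda b:(pt(T(rim,b))-px).ravel(),[0,0,-.01,0,0]);b=r.x
print("blocktop in tool",b[:3].round(4),np.degrees(b[3:]).round(1),r.fun.round(1))
print("underside z",p[2]-(b[2]+.175), "peak",(T(np.array([[0,0,.05]]),b)@R.T+p).round(4))
def onz(u,v,z):
    d=R@M[:3,:3]@np.array([(u-f["cx"])/f["fx"],(v-f["cy"])/f["fy"],1]);c=R@M[:3,3]+p
    return c+d*(z-c[2])/d[2]
tip=onz(241/.75,101/.75,.278);far=onz(240.5/.75,2,.262)
print("tip",tip,(tip-p)@R,"far",(far-p)@R)
def pw(i,X): c=i["R"]@X+i["t"];return i["fx"]*c[0]/c[2]+i["cx"],i["fy"]*c[1]/c[2]+i["cy"]
for k in(0,.05,.045): print("side expect tool pt",k,pw(h,p-[0,0,k]))
# observed block bottom side (625,465): 
print("obs block bottom",310+(630-400)/4,130+(465-300)/4,"top",310+(627-400)/4,130+90/4)
for z in(0,.0,): print(pw(h,p+[0,0,.012]),pw(h,p-[0,0,.034]))
E
```

```text
blocktop in tool [ 0.0017  0.0016 -0.0125] [-0.4  0.4] [ 0.6  0.5  0.6 -0.6 -0.8 -0.4 -0.6  0.5]
underside z 0.18098637025752956 peak [[0.4577 0.1007 0.306 ]]
tip [0.47699045 0.15652875 0.278     ] [0.06095799 0.00477676 0.06545949] far [0.14161317 0.00427609 0.08144678]
side expect tool pt 0 (np.float64(367.02229590272907), np.float64(156.70015313681193))
side expect tool pt 0.05 (np.float64(366.3575978702113), np.float64(174.31299781549217))
side expect tool pt 0.045 (np.float64(366.422684028563), np.float64(172.58837649618613))
obs block bottom 367.5 171.25 top 366.75 152.5
(np.float64(367.1865225861749), np.float64(152.34855447678652)) (np.float64(366.56693878523964), np.float64(168.7659842229879))
(np.float64(367.1865225861749), np.float64(152.34855447678652)) (np.float64(366.56693878523964), np.float64(168.7659842229879))
```

No slip: the basket is level with its underside at z=0.181. The hook needs the tool at +0.3 cm in y and 8.1 cm ahead in x.

arm_command:
  motion:
    - [[0.5,0.2,0,0,0],[1.5,0.3,0,0,0],[2.5,0.3,0,0,0],[3.5,0.3,0,0,0],[4.5,0.3,0,0,0]]

```text
time_s: 7.28
position: [0.471, 0.1429, 0.3434]
tcp_rot: [-0.0, 0.799, 0.602, -0.0]
wrist_force: [-0.4, 0.7, -2.6]
opening: 0.233
finger_force: 40.0
```

arm_command:
  motion:
    - [[1,0,0,0,0],[2,0,0,0,0],[3,0,0,0,0],[3.6,0,0,0,0],[3.6,0,0,0,0]]

```text
time_s: 7.9
position: [0.4808, 0.177, 0.3433]
tcp_rot: [-0.0, 0.798, 0.602, -0.0]
wrist_force: [-0.0, -0.4, -2.2]
opening: 0.227
finger_force: 40.0
```

```bash
python3 - <<'E'
from workcell import get_state, grab_frame
import cv2,pickle,numpy as np
s=get_state();print(s["time_s"],s["position"],s["tcp_rot"],s["wrist_force"],s["finger_force"])
f=grab_frame("wrist");g=grab_frame("scene");h=grab_frame("side")
pickle.dump((s,f,g,h),open("w3.pkl","wb"))
w=cv2.resize(f["color"][100:300,200:440,::-1],(360,300))
cr=[cv2.resize(i["color"][y:y+60,x:x+80,::-1],(400,300),interpolation=cv2.INTER_CUBIC) for i,x,y in((g,355,130),(h,310,155))]
c=np.hstack(cr); w=np.hstack([w,np.zeros((300,440,3),np.uint8)])
cv2.imwrite("pics/w3.png",np.vstack([w,c]))
E
```

```text
7.9 [0.48083675 0.17698033 0.34331086] [-2.46532584e-05  7.98489291e-01  6.02009006e-01 -8.75887011e-05] [-0.04927043 -0.43970562 -2.20928468] 39.99744236469269
```

View pics/w3.png

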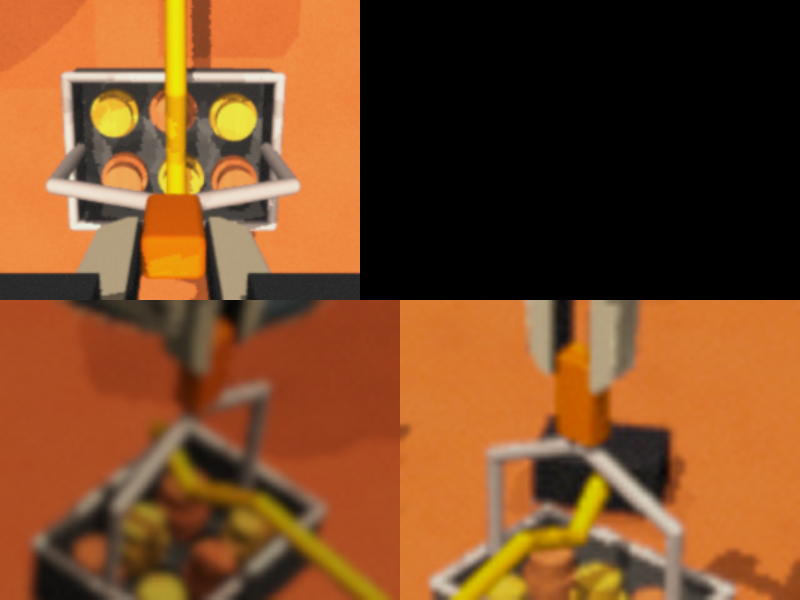

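The hook is through the bail and centred: bar at u≈176 against the block centre at 176. Next I'll lower to just above contact, then go slowly.

arm_command:
  motion:
    - [[0,0,0.6,0,0],[0,0,1.6,0,0],[0,0,2.6,0,0],[0,0,3.3,0,0],[0,0,3.6,0,0]]

```text
time_s: 8.68
position: [0.4807, 0.1767, 0.3069]
tcp_rot: [-0.0, 0.799, 0.602, -0.0]
wrist_force: [-0.4, -0.9, -1.9]
opening: 0.228
finger_force: 40.0
```

arm_command:
  motion:
    - [[0,0,0.2,0,0],[0,0,0.4,0,0],[0,0,0.6,0,0],[0,0,0.8,0,0],[0,0,1.0,0,0]]

```text
time_s: 9.3
position: [0.4808, 0.1767, 0.2974]
tcp_rot: [0.0, 0.799, 0.602, 0.0]
wrist_force: [0.2, -0.1, -2.5]
opening: 0.231
finger_force: 40.0
```

arm_command:
  motion:
    - [[0,0,0.2,0,0],[0,0,0.4,0,0],[0,0,0.6,0,0],[0,0,0.8,0,0],[0,0,1.0,0,0]]

```text
time_s: 9.93
position: [0.4808, 0.1767, 0.2874]
tcp_rot: [0.0, 0.799, 0.602, 0.0]
wrist_force: [0.9, 0.4, -1.3]
opening: 0.233
finger_force: 40.0
```

```bash
python3 - <<'E'
from workcell import get_state, grab_frame
import cv2,pickle,numpy as np
s=get_state();print(s["time_s"],s["position"],s["tcp_rot"],s["wrist_force"],s["moment"],s["finger_force"])
f=grab_frame("wrist");g=grab_frame("scene");h=grab_frame("side")
pickle.dump((s,f,g,h),open("w4.pkl","wb"))
w=cv2.resize(f["color"][100:300,200:440,::-1],(360,300))
cr=[cv2.resize(i["color"][y:y+60,x:x+80,::-1],(400,300),interpolation=cv2.INTER_CUBIC) for i,x,y in((g,355,135),(h,310,165))]
c=np.hstack(cr); w=np.hstack([w,np.zeros((300,440,3),np.uint8)])
cv2.imwrite("pics/w4.png",np.vstack([w,c]))
E
```

```text
9.925 [0.48083827 0.17668713 0.287372  ] [2.35673669e-05 7.98631472e-01 6.01820374e-01 9.22132814e-05] [ 0.85361611  0.38898798 -1.27311541] [ 0.0360941  -0.12540852  0.0110447 ] 39.99916434288025
```

View pics/w4.png

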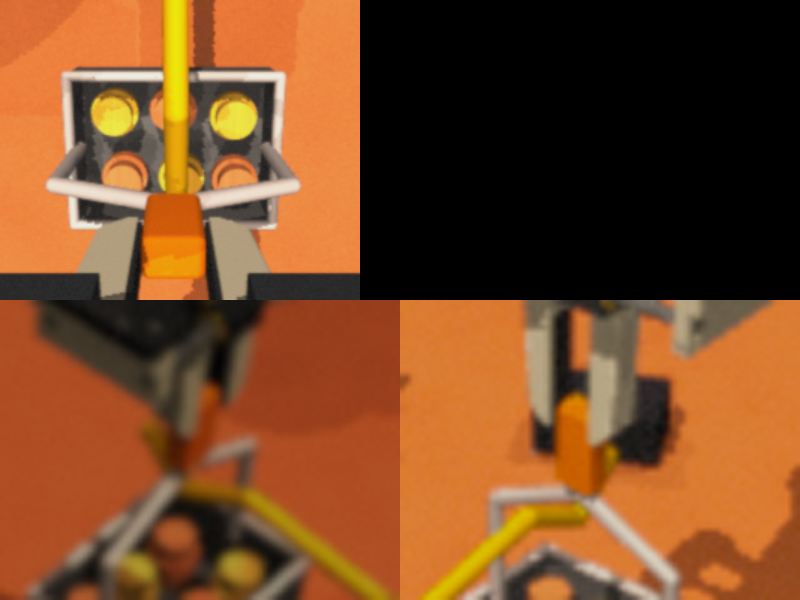

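The bail is in the V and the arm has started to sink. I'll go on slowly and average the force.

arm_command:
  motion:
    - [[0,0,0.2,0,0],[0,0,0.4,0,0],[0,0,0.6,0,0],[0,0,0.8,0,0],[0,0,0.8,0,0]]

```text
time_s: 10.7
position: [0.4808, 0.1767, 0.2793]
tcp_rot: [-0.0, 0.799, 0.602, -0.0]
wrist_force: [0.1, 0.1, -0.5]
opening: 0.232
finger_force: 40.0
```

```bash
cat > fz.py <<'E'
from workcell import get_state, grab_frame
import numpy as np
a=[]
for i in range(16): grab_frame("side"); s=get_state(); a.append([*s["wrist_force"],*s["moment"]])
a=np.array(a);print(s["time_s"],s["position"].round(4),a.mean(0).round(3),(a.std(0)/4).round(3))
E
python3 fz.py
```

```text
11.5 [0.4808 0.1767 0.2794] [ 1.289  0.709 -0.586  0.115 -0.254  0.007] [0.129 0.152 0.109 0.009 0.007 0.007]
```

The remaining carried load is about 0.6 N, with about 1 N each along tool +x and +y, so the bail is sitting off the V's bottom. I'll ease it +x and +y.

arm_command:
  motion:
    - [[0.05,0.05,0,0,0],[0.1,0.1,0,0,0],[0.15,0.15,0,0,0],[0.2,0.2,0,0,0],[0.2,0.2,0,0,0]]

```text
time_s: 12.12
position: [0.4831, 0.1781, 0.2793]
tcp_rot: [-0.0, 0.799, 0.602, -0.0]
wrist_force: [-1.1, 1.1, -0.3]
opening: 0.231
finger_force: 40.0
```

```bash
python3 fz.py
```

```text
12.925 [0.4832 0.178  0.2794] [-1.737  1.087 -0.531  0.262  0.365  0.004] [0.142 0.111 0.129 0.01  0.017 0.005]
```

arm_command:
  motion:
    - [[0.05,-0.05,0,0,0],[0.1,-0.1,0,0,0],[0.15,-0.12,0,0,0],[0.2,-0.12,0,0,0],[0.2,-0.12,0,0,0]]

```text
time_s: 13.55
position: [0.4828, 0.18, 0.2794]
tcp_rot: [0.0, 0.799, 0.602, -0.0]
wrist_force: [1.1, -5.9, -0.4]
opening: 0.235
finger_force: 40.0
```

```bash
python3 fz.py
```

```text
14.35 [0.4828 0.18   0.2795] [ 9.030e-01 -5.331e+00 -2.650e-01 -1.159e+00 -1.880e-01  4.000e-03] [0.167 0.138 0.126 0.006 0.007 0.005]
```

arm_command:
  motion:
    - [[-0.05,0.02,0,0,0],[-0.1,0.04,0,0,0],[-0.15,0.05,0,0,0],[-0.17,0.05,0,0,0],[-0.17,0.05,0,0,0]]

```text
time_s: 14.98
position: [0.4826, 0.1788, 0.2794]
tcp_rot: [-0.0, 0.799, 0.602, 0.0]
wrist_force: [0.9, -0.1, -0.6]
opening: 0.233
finger_force: 40.0
```

```bash
python3 fz.py
```

```text
15.775 [0.4827 0.1786 0.2794] [ 0.409  0.079 -0.688  0.034 -0.058 -0.001] [0.11  0.141 0.136 0.015 0.005 0.007]
```

Sideways forces are nearly gone and 0.7 N remains, about 8 mm of sinking.

arm_command:
  motion:
    - [[0,0,0.2,0,0],[0,0,0.4,0,0],[0,0,0.6,0,0],[0,0,0.7,0,0],[0,0,0.7,0,0]]

```text
time_s: 16.4
position: [0.4827, 0.1784, 0.2724]
tcp_rot: [0.0, 0.799, 0.602, -0.0]
wrist_force: [-0.3, -0.7, 0.2]
opening: 0.233
finger_force: 40.0
```

```bash
python3 fz.py
```

```text
17.2 [0.4827 0.1785 0.2724] [-4.170e-01 -1.181e+00  1.190e-01 -2.510e-01  6.500e-02 -1.000e-03] [0.132 0.15  0.112 0.006 0.007 0.005]
```

arm_command:
  motion:
    - [[-0.02,0,0,0,0],[-0.05,0,0,0,0],[-0.05,0,0,0,0],[-0.05,0,0,0,0],[-0.05,0,0,0,0]]
  grip_force: 15

```text
time_s: 17.82
position: [0.4826, 0.1781, 0.2725]
tcp_rot: [-0.0, 0.799, 0.602, 0.0]
wrist_force: [-0.3, 0.5, -0.9]
opening: 0.234
finger_force: 15.0
```

```bash
python3 fz.py
```

```text
18.625 [0.4825 0.178  0.2724] [0.045 0.723 0.063 0.109 0.    0.005] [0.111 0.076 0.155 0.006 0.008 0.005]
```

Balanced: about 0.06 N vertical and 0.7 N sideways. I'll relax the grip and open.

arm_command:
  motion:
    - [[0,0,0,0,0],[0,0,0,0,0],[0,0,0,0,0],[0,0,0,0,0],[0,0,0,0,0]]
  grip_force: 3

```text
time_s: 19.25
position: [0.4825, 0.178, 0.2724]
tcp_rot: [-0.0, 0.799, 0.602, -0.0]
wrist_force: [-0.3, 0.0, -0.3]
opening: 0.239
finger_force: 3.0
```

arm_command:
  motion:
    - [[0,0,0,0,0.3],[0,0,0,0,0.4],[0,0,0,0,0.5],[0,0,0,0,0.6],[0,0,0,0,0.6]]

```text
time_s: 19.88
position: [0.4825, 0.178, 0.2724]
tcp_rot: [0.0, 0.799, 0.602, -0.0]
wrist_force: [-0.6, 0.3, -0.2]
opening: 0.595
finger_force: 0.0
```

```bash
python3 fz.py; python3 - <<'E'
from workcell import get_state, grab_frame
import cv2,numpy as np
s=get_state();print(s["time_s"],s["opening"],s["finger_force"])
f=grab_frame("wrist");g=grab_frame("scene");h=grab_frame("side")
w=cv2.resize(f["color"][100:300,200:440,::-1],(360,300))
cr=[cv2.resize(i["color"][y:y+60,x:x+80,::-1],(400,300),interpolation=cv2.INTER_CUBIC) for i,x,y in((g,355,135),(h,310,165))]
cv2.imwrite("pics/w5.png",np.vstack([np.hstack([w,np.zeros((300,440,3),np.uint8)]),np.hstack(cr)]))
E
```

```text
20.675 [0.4825 0.178  0.2724] [-0.047 -0.141 -0.11  -0.003  0.019 -0.01 ] [0.099 0.107 0.158 0.007 0.008 0.007]
20.675 0.5988555211581492 0.0
```

View pics/w5.png

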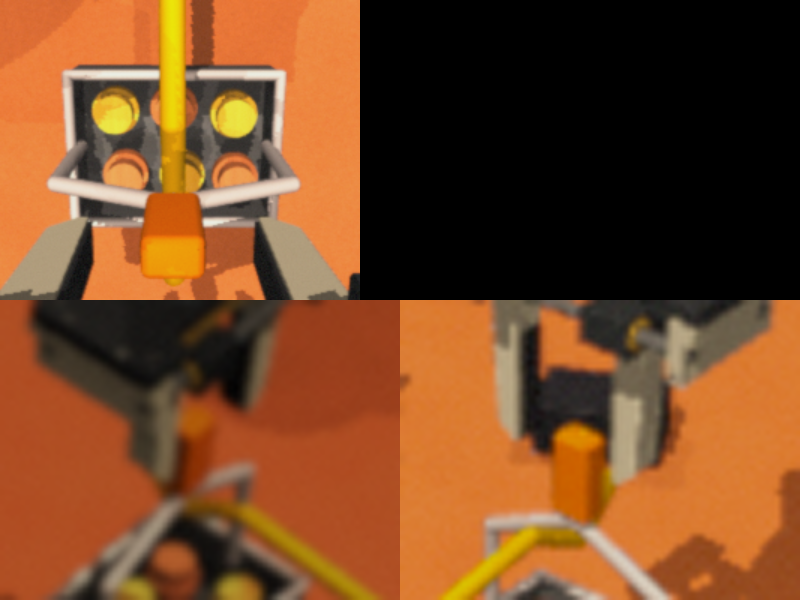

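The basket is released and hangs level in the hook, with a finger on either side of the block and clear of it. I'll withdraw straight up.

arm_command:
  motion:
    - [[0,0,-1,0,0.6],[0,0,-3,0,0.6],[0,0,-5,0,0.6],[0,0,-8,0,0.6],[0,0,-11,0,0.6]]

```text
time_s: 21.45
position: [0.4824, 0.178, 0.3841]
tcp_rot: [0.0, 0.799, 0.602, 0.0]
wrist_force: [0.3, -0.3, 0.3]
opening: 0.601
finger_force: 0.0
```

arm_command:
  motion:
    - [[0,0,-1,0,0.6],[0,0,-1,0,0.6],[0,0,-1,0,0.6],[0,0,-1,0,0.6],[0,0,-1,0,0.6]]

```text
time_s: 22.08
position: [0.4824, 0.178, 0.3919]
tcp_rot: [-0.0, 0.799, 0.602, -0.0]
wrist_force: [-0.3, 0.8, -0.5]
opening: 0.599
finger_force: 0.0
```

```bash
python3 - <<'E'
from workcell import grab_frame
import cv2,numpy as np
def sh():
    f=grab_frame("side");return f["color"][165:240,300:400,::-1]
a=sh()
for i in range(30): b=sh()
print(np.abs(a.astype(int)-b).mean())
cv2.imwrite("pics/w6.png",np.hstack([cv2.resize(i,(400,300),interpolation=cv2.INTER_CUBIC) for i in(a,b)]))
E
```

```text
1.6872444444444445
```

View pics/w6.png

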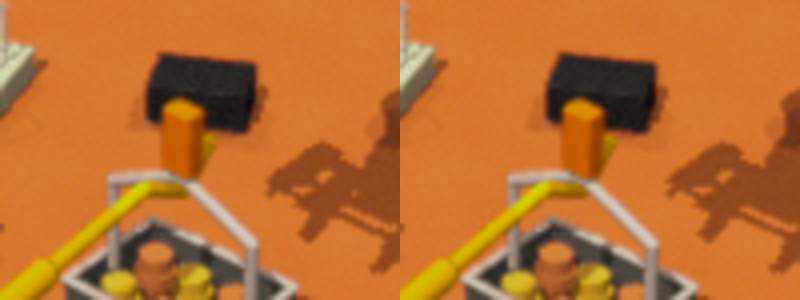

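The two frames, 1.5 s apart, show the basket hanging still in the hook.

```bash
python3 -c "
from workcell import sign_off
print(sign_off())"
```

```text
the job is handed in; nothing more can be done
None
```

The basket hangs upright and still on the balancer's hook, released once the arm carried its weight, and the job is handed in; the hand-in returned no verdict.

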